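Index the specimen table one notch

ROBOT

A 7-joint arm with a two-finger parallel gripper is mounted at the origin on the work surface. World frame = base frame: x ahead of the robot, y to its left, z up, the work surface at z = 0. Lengths are in m, angles in rad, forces in N, time in s.
With the tool pointing down it reaches from about 0.4 to 0.85 m from the base axis. Payload 10.4 kg.
Tool frame: the origin (TCP) lies midway between the tips of the shut fingers; the grasp point (between the pads) lies 19 mm behind it; z points along the fingers, y is the direction in which the jaws open and shut (so a half turn about z gives the same grasp; the last joint's range is limited). The gripper opens to 87 mm and grips with 3 to 60 N. Pads are 19 mm wide; open, the fingers measure 117 mm over their backs; the gripper's body (75 mm by 190 mm) begins 51 mm behind the grasp point.
Start: joints at [1.196, 0.332, -0.065, 1.46, 0.022, 1.35, -0.088], TCP at [0.215, -0.587, 0.194] pointing down, gripper open.
Joint ranges: [-2.6, 2.6], [-0.5, 2.12], [-1.47, 1.34], [0.16, 2.42], [-1.27, 4.41], [0.06, 2.06], [-2.6, 2.6]. Speed limits (rad/s): [2.22, 2.22, 2.79, 2.79, 3.14, 3.14, 3.14].

INTERFACE

Orientations are given as a rotation vector (axis times angle).
In Python, from workcell import arm gives the robot as it stands.
- The arm moves only by the tool apply_moves, never from a script. Its argument "rows" is a list of rows, each a list of 6 numbers: the shift along the world's x, y, z each as a share of 0.2 m, from -1 to 1, then the turn, a rotation vector about the world's x, y, z each as a share of 30 degrees, from -1 to 1. A call has 1 to 12 rows; each row is the pose to reach, as a shift and turn from the pose commanded when the call began; what a row does not reach only later rows make up. A row lasts 1/12 s, in which the tool goes at most 41.7 mm and 7.16 degrees, less where a joint would pass 70% of its speed; a pose out of reach is approached as far as the arm can. A call with a number of a shift or a turn outside -1 to 1 is refused whole. A call with a gripper value outside its range is refused whole. "claw" is the opening, from 0 (shut) to 1 (fully open), set as the call begins (left out, the last holds). The fingers move at their own pace and stop on an object; "squeeze" is the grip in N (left out, the last holds). Time passes only in rows, so rows that repeat a pose let the fingers close. It gives the time, the measured TCP pose, the force and the opening at its end, in the units of the state.
- arm.observe(): the state, without advancing time (a new reading comes with each control period).
- arm.get_image(name): name is "side" or "top" or "wrist"; returns the picture (420x560x3 uint8, blue, green, red); there is no depth.
- arm.calibration(name): a dict with "fx", "fy", "cx", "cy" (pixels), "cam_to_world" (4x4, takes a point from camera to world coordinates). Camera axes: x right, y down, z forward; pixel columns grow to the right and rows downward; lengths in m; the calibration is good to about 2 mm. A picture is of the moment at which its call begins: read the wrist's pose just before it. calibration takes no time and is no camera call; for the wrist camera it gives the pose at the moment of the call.
- arm.sign_off(): hands the job in, once; it reports no verdict.
The state is a dict: "time": time; "qpos": joint angles; "joint_velocities": joint speeds; "joint_torque": joint torques, N m; "position": TCP position; "eef_rot": TCP orientation; "wrist_force": force on the tool from outside, world axes, zero at the start; "ft_torque": the same for the moment, N m; "opening": opening from 0.0 (shut) to 1.0 (fully open).
Only numpy, scipy, OpenCV 4.12 (cv2) and the standard library are available. Lean on these libraries where they do the work, as an engineer would, in place of code of your own. Each camera call takes 0.05 s, during which the arm holds its last target. There are 200 camera calls.

TASK

Bring the next specimen pot under the inspection lens: press the plunger on the turntable fully down with the fingertips and, keeping it in, turn the table one notch anticlockwise (seen from above), then let go so that the plunger springs fully up in that notch. Do not go the wrong way or beyond that notch, do not lift the pots or push them out of their places, and leave everything else on the bench alone.

Things in the scene. Friction and masses are not known exactly. Their poses are not given: they have to be found in the camera images.
- stage: indexing stage fixed to the bench, round grey base 252 mm across. Origin under its centre, on the turntable's axis, z up. Its -x axis points to the notch where the plunger starts. A slim lens column stands 180 mm from the axis, 45 deg anticlockwise from the stage's +x axis, 195 mm tall; its arm reaches in to the lens
- index_ring: fixed flat steel ring around the turntable, inner radius 104, outer 124, top 44 mm above the bench, with eight radial notches 14 mm wide, 45 deg apart, into which the plunger's lug locks. Same origin and axes as the stage
- turntable (a joint): turntable angle, rad: about 0 at the start (first notch, play about 0.015 either way), growing anticlockwise seen from above; next notch at +0.785. Turns easily (0.03 N m) while the plunger is pressed in; the lug locks it in any notch it springs up into. Flat aluminium disc 200 mm across, top 44 mm above the bench
- turntable_centre (a point): centre of the turntable's top face, on its axis, 44 mm above the bench; a hub 32 mm across stands 6 mm above it
- plunger (a joint): how far the plunger is pressed down, m: 0 fully up (lug locked in a notch), 0.013 fully down; the table is free from 0.009 on. Spring return, about 4 N at first, 8 N fully down. Let go between two notches it stays at about 0.009, its lug under the ring; over a notch it springs up to 0
- plunger_top (a point): centre of the flat top of the plunger's round steel head, 32 mm across, on the turntable 78 mm from its axis; 73 mm above the bench when up, 60 mm fully down. Pressed straight down. A dark collar (44 mm across, top 59 mm above the bench, part of the turntable) surrounds its stem; its 11 mm thick lug points outward into the notch
- lens (a point): lower end of the inspection lens (black barrel 28 mm across, hanging from the column's arm, its top 190 mm above the bench), 116 mm above the bench, 66 mm from the turntable's axis
- pot_now_mid (a point): centre (half-way up) of a loose amber specimen pot, 31 mm across and 34 mm tall, standing on the turntable between three small pins 66 mm from its axis; under the lens at the start
- nest_now (a point): centre of the place of pot_now on the turntable's top face, 17 mm below the pot's centre; turns with the turntable
- pot_next_mid (a point): centre (half-way up) of a loose amber specimen pot, 31 mm across and 34 mm tall, standing on the turntable between three small pins 66 mm from its axis; the one to be under the lens at the end, 45 deg clockwise of pot_now on the turntable
- nest_next (a point): centre of the place of pot_next on the turntable's top face, 17 mm below the pot's centre; turns with the turntable
- pot_after_mid (a point): centre (half-way up) of a loose amber specimen pot, 31 mm across and 34 mm tall, standing on the turntable between three small pins 66 mm from its axis; 45 deg clockwise of pot_next
- nest_after (a point): centre of the place of pot_after on the turntable's top face, 17 mm below the pot's centre; turns with the turntable
- spare_pot: a like amber pot standing on the bench beside the stage, origin under its centre; to be left alone
- solvent: small amber bottle, 42 mm across, 85 mm tall, on the bench beside the stage, origin under its centre; to be left alone
- driver: screwdriver lying on the bench, origin within it; to be left alone
- beaker: clear beaker, 66 mm across, 75 mm tall, origin under its centre; to be left alone
- bin: open red parts bin 160 x 105 x 75 mm, origin under its centre; to be left alone

How it is judged:
On the way, in this order (a step that is already met when the one before it is completed fails the run):
1. the plunger is pressed in while the table is still at its first notch (value of joint plunger above 0.009 m and value of joint turntable between -0.15 and 0.15 rad), for 0.1 s.
2. the table has been turned well out of the first notch, anticlockwise (value of joint turntable above 0.35 rad), for 0.05 s.
At the end, for the whole second after the job is handed in: the turntable rests within 0.04 rad of the next notch anticlockwise (0.785 rad), the plunger is up (less than 3 mm pressed), the next pot is within 10 mm of the lens axis, and the three pots stand upright within 8 mm of their places (value of joint turntable between 0.745 and 0.825 rad and value of joint plunger below 0.003 m and velocity of joint turntable between -0.05 and 0.05 rad/s and horizontal distance between pot_next_mid and lens below 0.01 m and horizontal distance between pot_now_mid and nest_now below 0.008 m and horizontal distance between pot_next_mid and nest_next below 0.008 m and horizontal distance between pot_after_mid and nest_after below 0.008 m and angle between each of pot_now_mid, pot_next_mid, pot_after_mid's own z axis and vertical below 0.15 rad); the robot touches nothing.
It fails at once if the table is turned clockwise or carried beyond the next notch (value of joint turntable below -0.3 rad or value of joint turntable above 1.15 rad).
It fails at once if a pot on the turntable is lifted, tipped or pushed out of its place (height (world z) of any of pot_now_mid, pot_next_mid, pot_after_mid above 0.075 m or angle between any of pot_now_mid, pot_next_mid, pot_after_mid's own z axis and vertical above 0.5 rad or horizontal distance between pot_now_mid and nest_now above 0.015 m or horizontal distance between pot_next_mid and nest_next above 0.015 m or horizontal distance between pot_after_mid and nest_after above 0.015 m).
It fails at once if something else on the bench is disturbed (distance of any of spare_pot, solvent, driver, beaker, bin from where it was at the start of the episode above 0.02 m).
It also fails if it takes over 40 s, if anything falls off the work surface, if the arm or the gripper's body presses on something with over 40 N, if the wrist force passes 120 N, or if a joint passes its speed limit or range.

## Working session

There is one attempt and no reset: what is moved stays moved. The work goes in short steps, Python scripts to look and compute and a tool call to move; the robot and the scene stay as the last step left them, time stands still between calls to the robot, and variables do not carry over. Pictures are saved under pics/ and viewed, about 8 in all and at most 12, crops included, and the job is handed in when it is done.

Besides the shell and the picture viewer there is one more tool, called after ">>>" by a JSON object that holds its "op" and its "data", one argument or row to a line. apply_moves: Moves the arm, as the interface text tells. Its arguments: {"type":"object","properties":{"rows":{"type":"array"},"claw":{"type":"number"},"squeeze":{"type":"number"}},"required":["rows"]}

```bash
mkdir -p pics
python3 - <<'E'
from workcell import arm
import cv2,numpy as np
s=arm.observe();print(s['time'],s['position'],s['eef_rot'],s['opening'])
for n in("top","side"):
    cv2.imwrite(f"pics/{n}0.png",arm.get_image(n)); c=arm.calibration(n)
    print(n,c['fx'],c['cx'],c['cy'],np.round(c['cam_to_world'],3).tolist())
E
```

```text
0.0 [ 0.21519812 -0.58631876  0.19285655] [-3.09175153e+00 -5.49587264e-01  5.39270668e-04] 0.9999094508831083
top 388.2800520152837 284.31999751372183 209.50075613011887 [[0.068, -0.973, 0.221, 0.337], [-0.998, -0.066, 0.015, -0.017], [-0.0, -0.222, -0.975, 1.091], [0.0, 0.0, 0.0, 1.0]]
side 521.6965201934248 282.7745028696826 207.47954904748875 [[-0.731, -0.51, 0.454, -0.215], [-0.683, 0.545, -0.487, 0.825], [0.001, -0.666, -0.746, 1.358], [0.0, 0.0, 0.0, 1.0]]
```

View pics/top0.png

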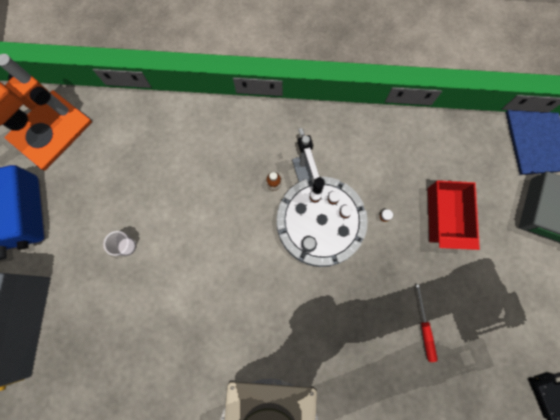

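View pics/side0.png

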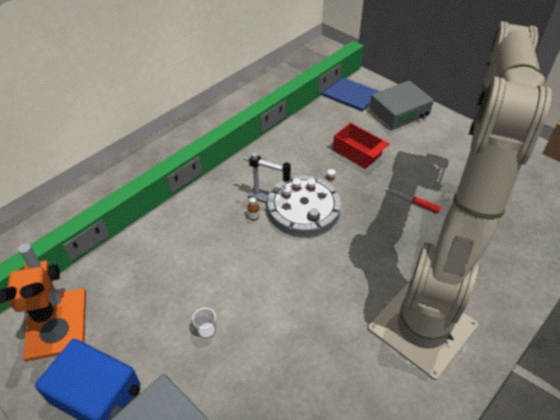

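```bash
cat > h.py <<'E'
from workcell import arm
import cv2,numpy as np
def cast(n,uv,z,c=None):
    c=c or arm.calibration(n);M=np.array(c['cam_to_world'])
    d=M[:3,:3]@[(uv[0]-c['cx'])/c['fx'],(uv[1]-c['cy'])/c['fy'],1]
    return M[:3,3]+d*(z-M[2,3])/d[2]
def proj(n,p,c=None):
    c=c or arm.calibration(n);M=np.array(c['cam_to_world'])
    q=M[:3,:3].T@(np.array(p)-M[:3,3]);return np.array([c['cx']+c['fx']*q[0]/q[2],c['cy']+c['fy']*q[1]/q[2]])
E
python3 - <<'E'
from h import *
im=cv2.imread('pics/top0.png');g=im[110:290,230:430]
cv2.imwrite('pics/c1.png',cv2.resize(g,(800,720),interpolation=cv2.INTER_CUBIC)[120:720])
C=cast('top',(322,221),.044);P=cast('top',(309,243.5),.073);print(C,P,np.hypot(*(P-C)[:2]))
E
```

```text
[ 0.5492048  -0.10657928  0.044     ] [ 0.48064964 -0.07270143  0.073     ] 0.07646907485012723
```

View pics/c1.png

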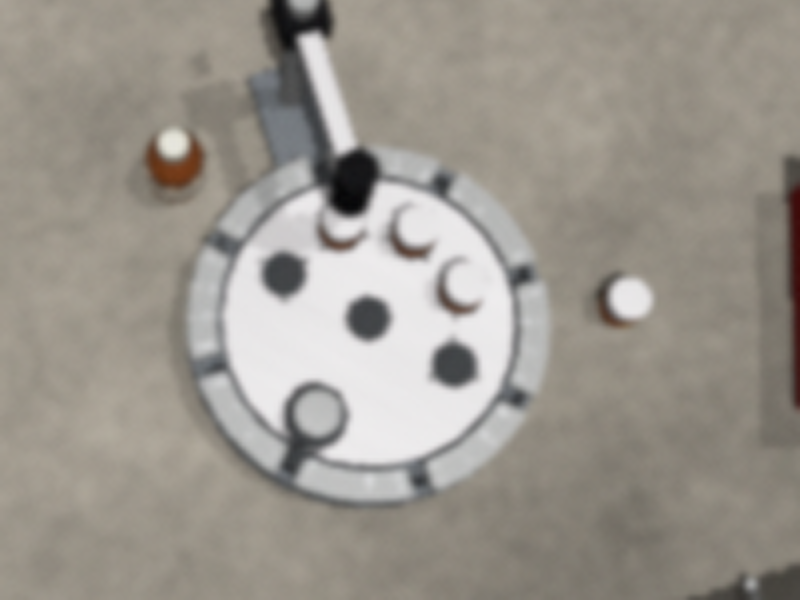

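Run:
```python
from h import *
f=lambda x,y:(230+x/4,110+(y+120)/4)
C=cast('top',f(368,320.5),.044)[:2]
P=cast('top',f(317,413),.073)[:2]
N=np.array([cast('top',f(*p),.044)[:2] for p in [(222,242),(522,273),(208,365),(516,397),(292,462),(420,482),(443,182)]])
d=N-C;a=np.degrees(np.arctan2(d[:,1],d[:,0]));print(C,P,np.hypot(*(P-C)),np.degrees(np.arctan2(*(P-C)[::-1])))
print(np.hypot(*d.T).round(4),a.round(1),(a%45).round(1))
s=arm.observe();print(s['qpos'],cv2.Rodrigues(np.array(s['eef_rot']))[0].round(3))
```

```text
[ 0.55165192 -0.10646645] [ 0.48135593 -0.0733235 ] 0.077717316334312 154.75720150780458
[0.1146 0.1124 0.1141 0.1126 0.1107 0.1152 0.1131] [  64.9  -68.8  109.6 -114.2  155.1 -159.7  -25.1] [19.9 21.2 19.6 20.8 20.1 20.3 19.9]
[ 1.19640252  0.33283064 -0.06472261  1.460851    0.02159808  1.3498734
 -0.0885344 ] [[ 0.939  0.345 -0.   ]
 [ 0.345 -0.939  0.001]
 [-0.    -0.001 -1.   ]]
```

>>> {"op": "apply_moves", "data": {
  "rows": [
    [0.45, 0.9, 0, 0, 0, 0],
    [0.45, 0.9, 0, 0, 0, 0],
    [0.45, 0.9, 0, 0, 0, 0],
    [0.45, 0.9, 0, 0, 0, 0],
    [0.45, 0.9, 0, 0, 0, 0],
    [0.45, 0.9, 0, 0, 0, 0],
    [0.45, 0.9, 0, 0, 0, 0]
  ],
  "claw": 0
}}

```text
time: 0.68
position: [0.3065, -0.405, 0.1938]
eef_rot: [3.092, 0.556, 0.0]
wrist_force: [-1.5, -0.3, 0.3]
opening: 0.555
```

>>> {"op": "apply_moves", "data": {
  "rows": [
    [0.45, 0.9, 0, 0, 0, 0],
    [0.45, 0.9, 0, 0, 0, 0],
    [0.45, 0.9, 0, 0, 0, 0],
    [0.45, 0.9, 0, 0, 0, 0],
    [0.45, 0.9, 0, 0, 0, 0],
    [0.45, 0.9, 0, 0, 0, 0],
    [0.45, 0.9, 0, 0, 0, 0]
  ]
}}

```text
time: 1.27
position: [0.3958, -0.2262, 0.1936]
eef_rot: [3.092, 0.553, -0.0]
wrist_force: [-0.5, -1.0, 0.0]
opening: 0.044
```

>>> {"op": "apply_moves", "data": {
  "rows": [
    [0.2, 0.5, 0, 0, 0, 0],
    [0.3, 0.7, 0, 0, 0, 0],
    [0.38, 0.74, 0, 0, 0, 0],
    [0.38, 0.74, 0, 0, 0, 0],
    [0.38, 0.74, 0, 0, 0, 0],
    [0.38, 0.74, 0, 0, 0, 0]
  ]
}}

```text
time: 1.77
position: [0.4719, -0.0787, 0.1933]
eef_rot: [-3.092, -0.552, 0.001]
wrist_force: [-0.7, -1.1, -1.0]
opening: 0.008
```

Run:
```python
from h import *
s=arm.observe();print(s['time'],s['position'],s['eef_rot'],s['opening'],s['wrist_force'],s['qpos'])
c=arm.calibration('wrist');im=arm.get_image('wrist');cv2.imwrite('pics/w1.png',im)
np.save('c1.npy',c,allow_pickle=True)
for p in [(.4808,-.0738,.073),(.4784,-.1334,.073),(.5517,-.1065,.05)]: print(proj('wrist',p,c))
print(np.round(c['cam_to_world'],3))
```

```text
1.7667 [ 0.47193962 -0.07869605  0.19333646] [-3.09205264e+00 -5.51734371e-01  5.98983540e-04] 0.008089775027380099 [-0.7195918  -1.14190367 -1.00119687] [ 0.63816064  0.04260172 -0.5764597   1.80732216  0.02348596  1.29915465
 -1.16183985]
[276.91309152 185.38699621]
[335.55181356 209.13902219]
[335.77632123 122.36175676]
[[ 0.346 -0.898 -0.272  0.549]
 [-0.938 -0.331 -0.1   -0.05 ]
 [-0.     0.29  -0.957  0.385]
 [ 0.     0.     0.     1.   ]]
```

View pics/w1.png

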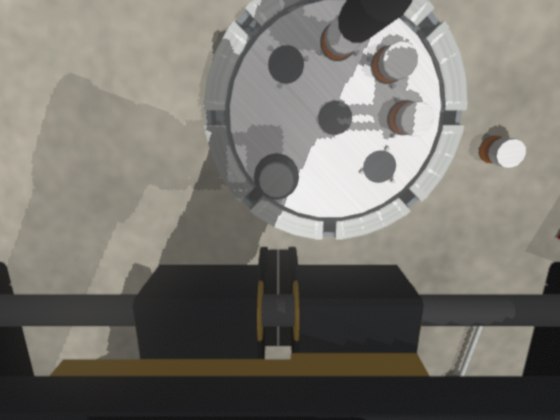

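Run:
```python
from h import *
im=cv2.imread('pics/w1.png')[130:250,215:375];im=cv2.convertScaleAbs(im,alpha=1.3,beta=20)
cv2.imwrite('pics/c2.png',cv2.resize(im,(800,600),interpolation=cv2.INTER_CUBIC))
```

```text
(no output)
```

View pics/c2.png

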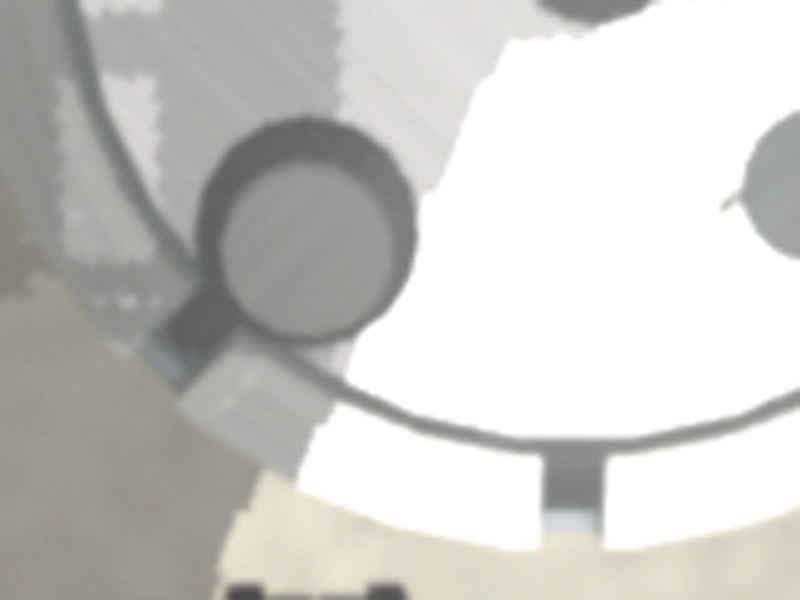

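Run:
```python
from h import *
c=np.load('c1.npy',allow_pickle=True).item()
P=cast('wrist',(276.4,180.4),.073,c)[:2];H=cast('wrist',(335,118),.05,c)[:2];N=cast('wrist',(329.6,227),.044,c)[:2]
for v in (P-H,N-H): print(np.hypot(*v),np.degrees(np.arctan2(*v[::-1])))
print(P,H,N,arm.observe()['position'])
```

```text
0.07724884093447498 155.09851811073335
0.110337519046533 -159.46462106357583
[ 0.4850314  -0.07174335] [ 0.55509866 -0.10426969] [ 0.45177246 -0.14297451] [ 0.47127947 -0.08037929  0.19326171]
```

>>> {"op": "apply_moves", "data": {
  "rows": [
    [0.06, 0.04, -0.15, 0, 0, 0],
    [0.06, 0.04, -0.3, 0, 0, 0],
    [0.06, 0.04, -0.45, 0, 0, 0],
    [0.06, 0.04, -0.53, 0, 0, 0],
    [0.06, 0.04, -0.56, 0, 0, 0],
    [0.06, 0.04, -0.56, 0, 0, 0],
    [0.06, 0.04, -0.56, 0, 0, 0]
  ]
}}

```text
time: 2.4
position: [0.4836, -0.0722, 0.0824]
eef_rot: [3.093, 0.546, 0.001]
wrist_force: [-0.3, 0.3, 0.9]
opening: 0.005
```

Run:
```python
from h import *
c=arm.calibration('wrist');im=arm.get_image('wrist')
s=arm.observe();print(s['position'],s['wrist_force'])
t=proj('wrist',s['position'],c);print(t)
side=arm.get_image('side');a=cv2.resize(im[100:340,160:400],(400,400));b=cv2.resize(side[150:250,250:350],(400,400),interpolation=cv2.INTER_CUBIC)
cv2.imwrite('pics/w2.png',np.hstack([a,b]))
```

```text
[ 0.48407539 -0.07190152  0.08292246] [0.13955212 0.35248346 0.3813817 ]
[278.79477252 246.60452548]
```

View pics/w2.png

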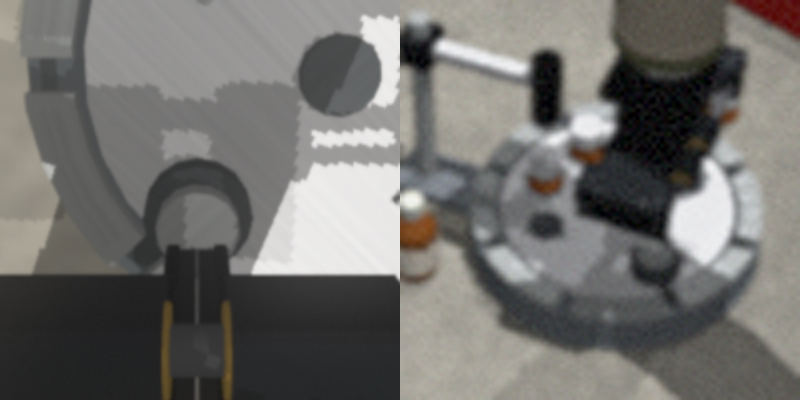

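Run:
```python
from h import *
print(cast('wrist',(278.8,238.6),.073), cast('wrist',(278.8,236),.073),arm.observe()['position'])
```

```text
[ 0.4856146 -0.0710575  0.073    ] [ 0.48724275 -0.07046078  0.073     ] [ 0.48427185 -0.07162395  0.08307465]
```

>>> {"op": "apply_moves", "data": {
  "rows": [
    [0.005, 0, -0.05, 0, 0, 0],
    [0.005, 0, -0.08, 0, 0, 0],
    [0.005, 0, -0.1, 0, 0, 0],
    [0.005, 0, -0.12, 0, 0, 0],
    [0.005, 0, -0.12, 0, 0, 0],
    [0.005, 0, -0.12, 0, 0, 0]
  ]
}}

```text
time: 3.0
position: [0.4842, -0.0706, 0.0574]
eef_rot: [-3.093, -0.55, 0.001]
wrist_force: [0.4, 0.2, 0.6]
opening: 0.008
```

Run:
```python
from h import *
for i in range(2):
    im=arm.get_image('wrist');s=arm.observe();print(s['position'],s['wrist_force'],s['ft_torque'],s['joint_torque'].round(1) if hasattr(s['joint_torque'],'round') else s['joint_torque'])
side=arm.get_image('side');a=cv2.resize(im[100:340,160:400],(400,400));b=cv2.resize(side[150:250,250:350],(400,400),interpolation=cv2.INTER_CUBIC)
cv2.imwrite('pics/w3.png',np.hstack([a,b]))
```

```text
[ 0.48445655 -0.07067142  0.05771819] [-0.18853123  0.25002672  0.46691305] [-0.01388223 -0.04594833 -0.06022526] [ -0.  -43.5  -3.8 -33.6  -0.   -0.1  -0. ]
[ 0.48456917 -0.07067009  0.05785303] [ 0.1202538   0.38868999 -1.29419729] [ 0.03613983  0.00908085 -0.01505144] [ -0.  -43.6  -3.9 -33.7  -0.   -0.1  -0. ]
```

View pics/w3.png

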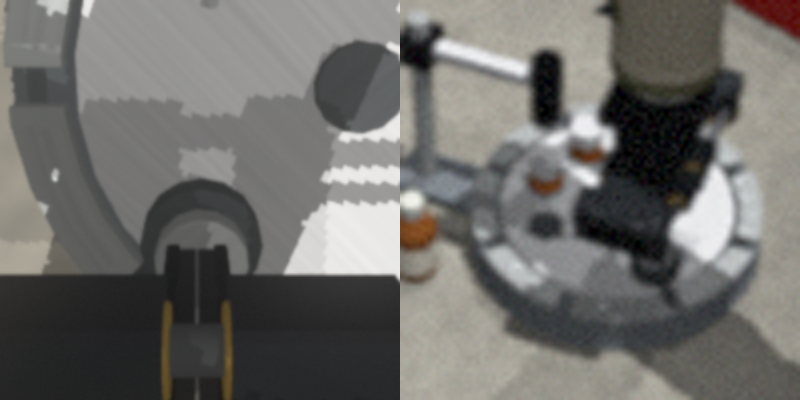

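Run:
```python
from h import *
c=arm.calibration('wrist');M=np.array(c['cam_to_world']);print(c['fx'],M[:3,3],M[:3,2],arm.observe()['position'])
# head left/right edges at crop rows ~262
for z in (.073,.06,.05):
    l=cast('wrist',(160+158*.6,100+262*.6),z,c);r=cast('wrist',(160+247*.6,100+262*.6),z,c)
    cl=cast('wrist',(160+143*.6,100+240*.6),z,c);cr=cast('wrist',(160+260*.6,100+240*.6),z,c)
    print(z,np.linalg.norm(r-l),(l+r)/2,np.linalg.norm(cl-cr),(cl+cr)/2)
top=cast('wrist',(160+200*.6,100+220*.6),.073,c),cast('wrist',(160+200*.6,100+220*.6),.06,c)
ct=cast('wrist',(160+201*.6,100+180*.6),.059,c);print(top,ct)
```

```text
346.67834233989936 [ 0.56104705 -0.0416889   0.24937129] [-0.27178967 -0.10049221 -0.95709544] [ 0.48461732 -0.07074409  0.05792538]
0.073 0.029633995305923307 [ 0.4854236  -0.07181428  0.073     ] 0.03849366428207295 [ 0.49271397 -0.06876284  0.073     ]
0.06 0.03181826205889648 [ 0.47984954 -0.07403476  0.06      ] 0.04133096077967467 [ 0.48767727 -0.07075841  0.06      ]
0.05 0.03349846725349121 [ 0.4755618  -0.07574283  0.05      ] 0.04351349654706062 [ 0.48380288 -0.07229346  0.05      ]
(array([ 0.49912577, -0.06586853,  0.073     ]), array([ 0.49456166, -0.06765076,  0.06      ])) [ 0.50809198 -0.06303089  0.059     ]
```

>>> {"op": "apply_moves", "data": {
  "rows": [
    [0, 0, -0.01, 0, 0, 0],
    [0, 0, -0.02, 0, 0, 0],
    [0, 0, -0.03, 0, 0, 0],
    [0, 0, -0.03, 0, 0, 0]
  ]
}}

```text
time: 3.48
position: [0.4841, -0.0707, 0.0512]
eef_rot: [-3.093, -0.55, 0.001]
wrist_force: [-0.6, -0.0, 0.5]
opening: 0.006
```

Run:
```python
from h import *
side=arm.get_image('side');s=arm.observe();print(s['position'],s['wrist_force'],proj('side',s['position']),proj('side',(.4855,-.0715,.073)))
b=cv2.resize(side[170:230,285:345],(600,600),interpolation=cv2.INTER_CUBIC)
cv2.imwrite('pics/s4.png',cv2.convertScaleAbs(b,alpha=2,beta=10))
```

```text
[ 0.48416953 -0.07072498  0.05139157] [ 0.30842599 -0.00380628  0.46087181] [312.8965044  215.09000042] [313.03173992 210.44250928]
```

View pics/s4.png

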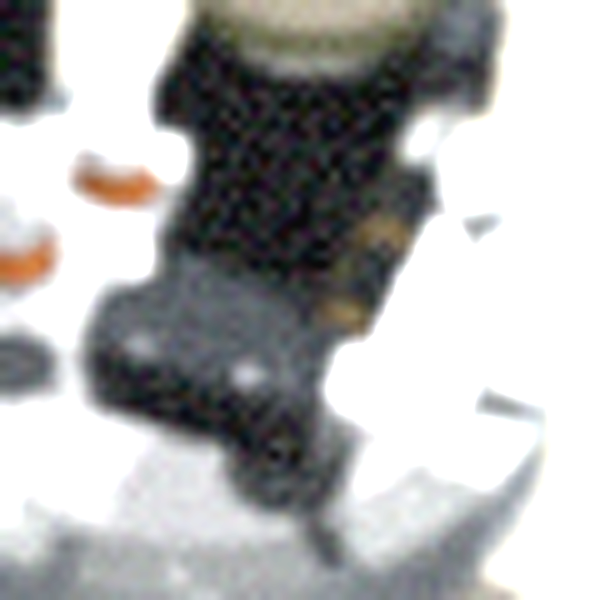

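>>> {"op": "apply_moves", "data": {
  "rows": [
    [0, 0, -0.01, 0, 0, 0],
    [0, 0, -0.02, 0, 0, 0],
    [0, 0, -0.02, 0, 0, 0]
  ]
}}

```text
time: 3.78
position: [0.4841, -0.0707, 0.0472]
eef_rot: [-3.093, -0.55, 0.001]
wrist_force: [-1.0, 0.1, 0.4]
opening: 0.003
```

Run:
```python
from h import *
s=arm.observe();print(s['position'],s['wrist_force'],s['ft_torque'],s['joint_torque'])
```

```text
[ 0.48413125 -0.07070291  0.04724922] [-0.96446181  0.11124523  0.43506763] [0.03860454 0.00440125 0.01250718] [-6.76383544e-02 -4.45498216e+01 -4.19049561e+00 -3.36481762e+01
  5.25281954e-03 -1.81365986e-01 -3.65260709e-02]
```

Run:
```python
from h import *
g=lambda i:(255*(i/255.)**.55).astype(np.uint8)
w=np.mean([arm.get_image('wrist') for _ in range(3)],0);sd=np.mean([arm.get_image('side') for _ in range(6)],0);t=np.mean([arm.get_image('top') for _ in range(2)],0)
s=arm.observe();print(s['position'],s['wrist_force'],proj('side',s['position']),proj('top',s['position']),proj('wrist',s['position']))
a=cv2.resize(g(w[160:310,200:350]),(400,400),interpolation=cv2.INTER_CUBIC);b=cv2.resize(g(sd[175:235,280:340]),(400,400),interpolation=cv2.INTER_CUBIC)
cv2.imwrite('pics/w5.png',np.hstack([a,b]))
```

```text
[ 0.48444683 -0.07072666  0.04773194] [-0.57129319  0.86758654  0.12072189] [312.78539034 215.76860731] [307.7654829  243.33210725] [279.0088647  247.08113658]
```

View pics/w5.png

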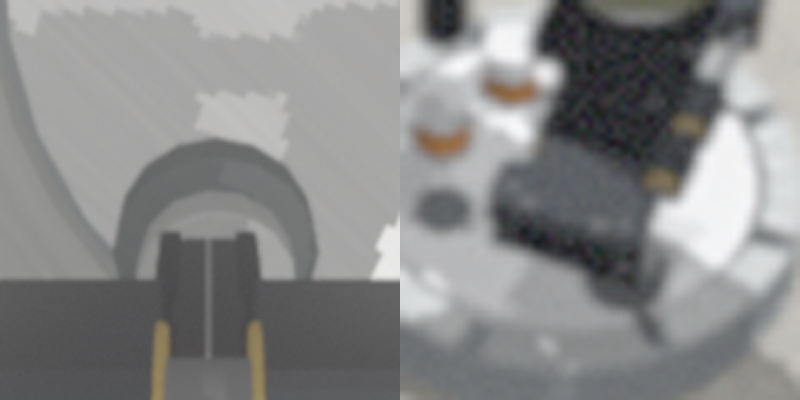

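>>> {"op": "apply_moves", "data": {
  "rows": [
    [0, 0, -0.01, 0, 0, 0],
    [0, 0, -0.02, 0, 0, 0],
    [0, 0, -0.02, 0, 0, 0],
    [0, 0, -0.02, 0, 0, 0]
  ]
}}

```text
time: 4.67
position: [0.4846, -0.0708, 0.0438]
eef_rot: [3.093, 0.55, 0.0]
wrist_force: [-0.5, -0.1, 2.8]
opening: 0.008
```

>>> {"op": "apply_moves", "data": {
  "rows": [
    [0, 0, -0.01, 0, 0, 0],
    [0, 0, -0.02, 0, 0, 0],
    [0, 0, -0.02, 0, 0, 0],
    [0, 0, -0.02, 0, 0, 0]
  ]
}}

```text
time: 5.0
position: [0.4846, -0.0707, 0.0397]
eef_rot: [3.093, 0.55, 0.001]
wrist_force: [-0.0, -0.4, 4.4]
opening: 0.008
```

>>> {"op": "apply_moves", "data": {
  "rows": [
    [0, 0, -0.01, 0, 0, 0],
    [0, 0, -0.02, 0, 0, 0],
    [0, 0, -0.03, 0, 0, 0],
    [0, 0, -0.03, 0, 0, 0]
  ]
}}

```text
time: 5.33
position: [0.4846, -0.0707, 0.0337]
eef_rot: [3.093, 0.55, 0.001]
wrist_force: [-0.9, -0.6, 6.4]
opening: 0.002
```

>>> {"op": "apply_moves", "data": {
  "rows": [
    [0, 0, -0.01, 0, 0, 0],
    [0, 0, -0.015, 0, 0, 0],
    [0, 0, -0.015, 0, 0, 0]
  ]
}}

```text
time: 5.58
position: [0.4848, -0.0705, 0.0315]
eef_rot: [3.093, 0.55, 0.001]
wrist_force: [-2.6, 1.2, 12.1]
opening: 0.002
```

>>> {"op": "apply_moves", "data": {
  "rows": [
    [-0.01, -0.025, 0, 0, 0, 0],
    [-0.018, -0.05, 0, 0, 0, 0],
    [-0.0255, -0.072, 0, 0, 0, 0],
    [-0.03, -0.098, 0, 0, 0, 0],
    [-0.034, -0.124, 0, 0, 0, 0],
    [-0.036, -0.148, 0, 0, 0, 0],
    [-0.036, -0.148, 0, 0, 0, 0],
    [-0.036, -0.148, 0, 0, 0, 0]
  ]
}}

```text
time: 6.25
position: [0.478, -0.1009, 0.0315]
eef_rot: [3.092, 0.549, 0.002]
wrist_force: [-0.6, 0.2, 10.6]
opening: 0.006
```

Run:
```python
from h import *
g=lambda i:(255*(i/255.)**.6).astype(np.uint8)
w=arm.get_image('wrist').astype(float);sd=np.mean([arm.get_image('side') for _ in range(3)],0)
s=arm.observe();print(s['time'],s['position'],s['wrist_force'])
a=cv2.resize(g(w[0:280,140:420]),(400,400));b=cv2.resize(g(sd[150:250,250:350]),(400,400),interpolation=cv2.INTER_CUBIC)
cv2.imwrite('pics/w6.png',np.hstack([a,b]))
```

```text
6.45 [ 0.47798135 -0.10073845  0.03150817] [-1.44429853 -0.8223493  10.52183536]
```

View pics/w6.png

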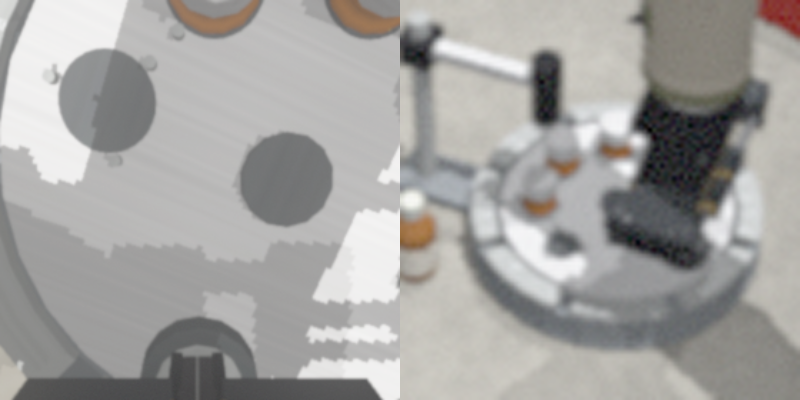

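>>> {"op": "apply_moves", "data": {
  "rows": [
    [0, -0.026, 0, 0, 0, 0],
    [0.002, -0.052, 0, 0, 0, 0],
    [0.004, -0.077, 0, 0, 0, 0],
    [0.009, -0.1, 0, 0, 0, 0],
    [0.015, -0.122, 0, 0, 0, 0],
    [0.019, -0.138, 0, 0, 0, 0],
    [0.022, -0.147, 0, 0, 0, 0],
    [0.023, -0.151, 0, 0, 0, 0],
    [0.023, -0.151, 0, 0, 0, 0],
    [0.023, -0.151, 0, 0, 0, 0]
  ]
}}

```text
time: 7.28
position: [0.4827, -0.1308, 0.0315]
eef_rot: [3.092, 0.549, 0.003]
wrist_force: [-0.4, 0.5, 9.3]
opening: 0.006
```

Run:
```python
from h import *
g=lambda i:(255*(i/255.)**.8).astype(np.uint8)
c=arm.calibration('wrist');w=arm.get_image('wrist');cv2.imwrite('pics/w7raw.png',w);t=np.mean([arm.get_image('top') for _ in range(3)],0)
cv2.imwrite('pics/t7raw.png',t)
s=arm.observe();print(s['time'],s['position'],s['wrist_force'])
a=cv2.resize(g(w[0:280,140:420]),(400,400));b=cv2.resize(g(t[170:270,272:372]),(400,400),interpolation=cv2.INTER_CUBIC)
cv2.imwrite('pics/w7.png',np.hstack([a,b]))
```

```text
7.4833 [ 0.4827875  -0.13078779  0.03152872] [-0.24195498 -0.15002779  9.95129305][ WARN:0@4.936] global loadsave.cpp:1063 imwrite_ Unsupported depth image for selected encoder is fallbacked to CV_8U.
```

View pics/w7.png

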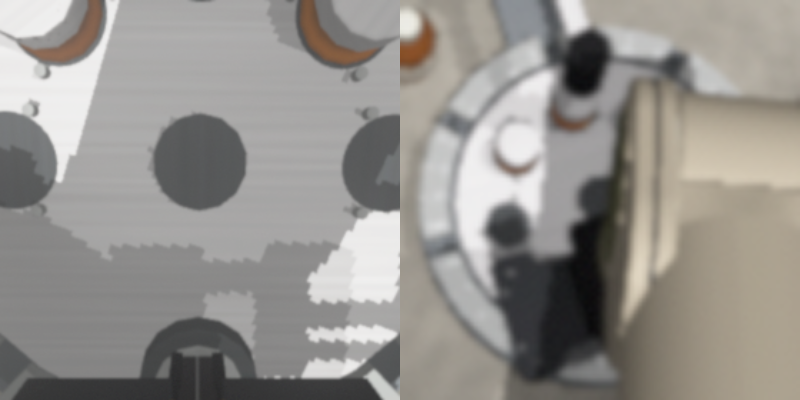

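>>> {"op": "apply_moves", "data": {
  "rows": [
    [0, 0, 0.01, 0, 0, 0],
    [0, 0, 0.02, 0, 0, 0],
    [0, 0, 0.03, 0, 0, 0],
    [0, 0, 0.04, 0, 0, 0],
    [0, 0, 0.05, 0, 0, 0],
    [0, 0, 0.05, 0, 0, 0],
    [0, 0, 0.05, 0, 0, 0]
  ]
}}

```text
time: 8.07
position: [0.4825, -0.1305, 0.041]
eef_rot: [3.093, 0.55, 0.002]
wrist_force: [3.5, 1.5, 3.9]
opening: 0.003
```

>>> {"op": "apply_moves", "data": {
  "rows": [
    [0, 0, 0.01, 0, 0, 0],
    [0, 0, 0.02, 0, 0, 0],
    [0, 0, 0.04, 0, 0, 0],
    [0, 0, 0.1, 0, 0, 0],
    [0, 0, 0.2, 0, 0, 0],
    [0, 0, 0.35, 0, 0, 0],
    [0, 0, 0.5, 0, 0, 0],
    [0, 0, 0.7, 0, 0, 0],
    [0, 0, 0.8, 0, 0, 0],
    [0, 0, 0.8, 0, 0, 0]
  ]
}}

```text
time: 8.9
position: [0.4836, -0.1308, 0.2062]
eef_rot: [3.09, 0.549, 0.009]
wrist_force: [0.2, -0.4, 0.3]
opening: 0.005
```

>>> {"op": "apply_moves", "data": {
  "rows": [
    [-0.1, -0.2, 0, 0, 0, 0],
    [-0.2, -0.4, 0, 0, 0, 0],
    [-0.3, -0.6, 0, 0, 0, 0],
    [-0.4, -0.8, 0, 0, 0, 0],
    [-0.4, -0.9, 0, 0, 0, 0],
    [-0.4, -0.9, 0, 0, 0, 0],
    [-0.4, -0.9, 0, 0, 0, 0],
    [-0.4, -0.9, 0, 0, 0, 0]
  ]
}}

```text
time: 9.57
position: [0.4017, -0.3096, 0.2005]
eef_rot: [-3.092, -0.55, 0.001]
wrist_force: [0.3, 0.3, -0.8]
opening: 0.005
```

Run:
```python
from h import *
t=np.mean([arm.get_image('top') for _ in range(3)],0);sd=np.mean([arm.get_image('side') for _ in range(3)],0)
s=arm.observe();print(s['time'],s['position'],s['wrist_force'])
cv2.imwrite('pics/t8raw.png',t.astype(np.uint8))
for p in [(.4784,-.1334,.073)]:print(proj('top',p))
b=cv2.resize(t[168:272,270:374],(400,400),interpolation=cv2.INTER_CUBIC);a=cv2.resize(sd[150:250,250:350],(400,400),interpolation=cv2.INTER_CUBIC)
cv2.imwrite('pics/w8.png',np.hstack([b,a]).clip(0,255).astype(np.uint8))
```

```text
9.8667 [ 0.40211214 -0.30979364  0.20075296] [ 0.95467932 -0.11274661 -1.72745713]
[331.9846128  245.89715468]
```

View pics/w8.png

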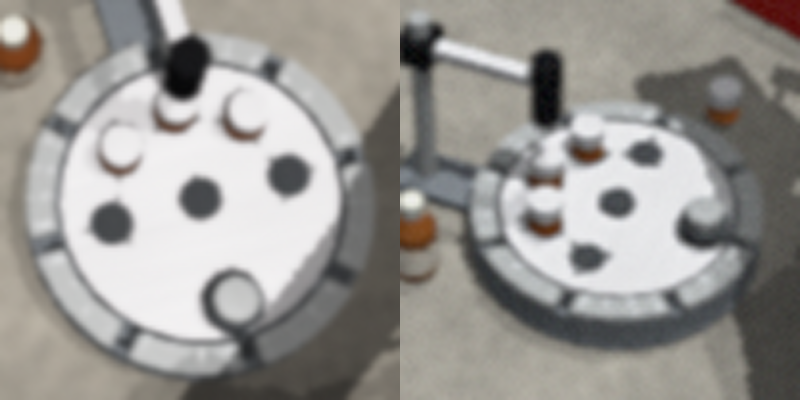

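Run:
```python
from workcell import arm
print(arm.sign_off())
```

```text
the job is handed in; nothing more can be done
None
```

The table is one notch anticlockwise of where it started, with the plunger back up and the next pot under the lens. I handed the job in at about 9.9 s; sign-off gave no verdict.

I pressed the plunger to its stop with the shut fingertips (about 12 N), moved it along a 45° arc, and lifted straight off. The arm is clear of everything.

- **Table angle:** before the lift, the wrist picture put the plunger in line with the next notch. I judged this by eye, to about 0.01 rad.
- **Plunger:** it followed the fingers up, still pushing about 4 N well above the height where it would have stuck. In the last top picture its head is within 1 pixel of where it should be fully up in the next notch, with the lug in that notch.
- **Pots:** all three stand upright in their places with the next one under the lens. I judged this by eye and did not measure it.
- **Other objects:** the spare pot and solvent bottle look undisturbed. The last crops did not show all of the driver, beaker and bin, but the arm only passed well above the bench.

**Readings that disagreed:**
- **Height:** the fingers touched the plunger at a reported tool height of about 44 mm, where 73 mm was expected. The height reading, or the real fingertip position, was therefore about 29 mm off. I went down in small steps watching the wrist force instead.
- **Position:** the top and wrist cameras differed by about 4 mm on where the plunger was.

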